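# Set the push-and-turn timer for the potatoes

### The arm

A 7-joint arm with a two-finger parallel gripper is mounted at the origin on the work surface. World frame = base frame: x ahead of the robot, y to its left, z up, the work surface at z = 0. Lengths are in m, angles in rad, forces in N, time in s.
With the tool pointing down it reaches from about 0.35 to 0.9 m from the base axis. Payload 19.9 kg.
Tool frame: the origin (TCP) lies between the finger pads; the fingertips stand ahead of it and the grasp point (between the pads) lies 6 mm ahead of it (ctrl.tip_extent is the z of the fingertips in the tool frame, in m); z points along the fingers, y is the line along which they close (so a half turn about z gives the same grasp; the last joint's range is limited). The gripper opens to 85 mm and grips with 20 to 120 N. Pads are 22 mm wide; open, the fingers measure 114 mm over their backs; the gripper's body (76 mm by 85 mm) begins 54 mm behind the grasp point. The pads swing forward as they close: fully open they stand 13 mm farther back than shut.
Start: joints at [1.143, 0.417, -0.01, 1.614, 0.005, 1.111, -0.053], TCP at [0.236, -0.579, 0.256] pointing down, gripper open.
Joint ranges: [-2.81, 2.81], [-0.39, 2.02], [-1.27, 1.25], [0.06, 2.57], [-1.19, 4.33], [0.19, 2], [-2.82, 2.82]. Speed limits (rad/s): [1.89, 1.89, 2.39, 2.39, 3.01, 3.01, 3.01].

### API

Orientations are given as a rotation vector (axis times angle).
In Python, from workcell import telemetry, optics, finish_job, ctrl gives the robot as it stands. The module is installed in compiled form; this text tells all that it offers.
- The arm moves only by the shell command python3 -m jog 'ROWS' [OPENING] [FORCE]. ROWS is JSON, one flat list of numbers, 6 for each row, row after row: the shift along the tool's x, y, z in mm, then the turn, a rotation vector about the tool's x, y, z in rad. In form: [tx, ty, tz, ax, ay, az, tx, ty, tz, ax, ay, az, ...]. A call has 1 to 10 rows; each row is the pose to reach, as a shift and turn from the pose commanded when the call began, along the tool's axes at that moment; what a row does not reach only later rows make up. A row lasts 1/10 s, in which the tool goes at most 50 mm and 8.59 degrees, less where a joint would pass 70% of its speed; a pose out of reach is approached as far as the arm can. A call with a gripper value outside its range is refused whole. OPENING is the opening, from 0 (shut) to 1 (fully open), set as the call begins (- or left out, the last holds). The fingers move at their own pace and stop on an object; FORCE is the grip in N (left out, the last holds). Time passes only in rows, so rows that repeat a pose let the fingers close. It gives the time, the measured TCP pose, the force, the opening and the grip force at its end, in the units of the state.
- telemetry.get_obs(): the state, without advancing time (a new reading comes with each control period).
- optics.get_image(name): name is "scene" or "top" or "wrist"; returns the picture (400x640x3 uint8, red, green, blue); there is no depth.
- optics.camera_model(name): a dict with "vertical_fov" (degrees; the focal length in pixels is half the picture's height over the tangent of half this angle, whatever the lens; pixels are square), "cx", "cy" (the principal point, pixels), "rvec" (rotation vector, rad) and "tvec" (3), from world to camera coordinates, as OpenCV has them. Camera axes: x right, y down, z forward; pixel columns grow to the right and rows downward; lengths in m; the calibration is good to about 2 mm. A picture is of the moment at which its call begins: read the wrist's pose just before it. camera_model takes no time and is no camera call; for the wrist camera it gives the pose at the moment of the call.
- finish_job(): hands the job in; it is judged then, once.
The state is a dict: "clock": time; "q": joint angles; "qvel": joint speeds; "effort": joint torques, N m; "position": TCP position; "tool_rot": TCP orientation; "force": force on the tool from outside, world axes, zero at the start; "ft_torque": the same for the moment, N m; "gripper_width": opening from 0.0 (shut) to 1.0 (fully open); "grasp_force": force on a finger pad.
Only numpy, scipy, OpenCV 4.12 (cv2) and the standard library are available. Lean on these libraries where they do the work, as an engineer would, in place of code of your own. Each camera call takes 0.05 s, during which the arm holds its last target. There are 200 camera calls.

### The job

Set the countertop timer for the potatoes: push its knob in against the spring, turn it clockwise as far as it will go (a little under a quarter turn), and let it spring back out into its new notch. The light timer must stay standing where it is and facing the same way, so press it firmly against the counter while turning, but do not bear down brutally; leave the other things on the counter alone.

Things in the scene. Friction and masses are not known exactly. Their poses are not given: they have to be found in the camera images.
- timer: Loose white wedge-shaped kitchen timer on rubber feet, 125 deep (x) x 130 wide (y) x 77 mm high, about 0.3 kg. Origin on the counter under its middle; z up, x to its high back. The sloping face looks up and to -x, its normal 25 degrees from vertical. Black display strip high on the face; below it the knob in a notched steel collar (78 mm outer diameter, top 14 mm above the face).
- knob_grip (a point): Centre of the knob's black grip bar, 44 long (x) x 16 thick (y) x 26 mm tall (z, out of the face along the knob's axis); 40 mm above the face with the knob out. White line on the +x half. The bar stands on a round cap, 48 mm across, flat top 13 mm below this point. Turning drags with 0.25 N m: grip with 40 N or more. Turned without being pushed in, its lugs catch and the whole timer is dragged round.
- knob_push (a joint): How far the knob is pushed in along its axis, m: 0 out, 0.009 fully in (a stop; cap still 4 mm above the collar). Spring: 5 N at the start, 13 N fully in; pressing with 15 to 25 N is right, 60 N too much. Two lugs in the collar's notches block turning until it is in by 0.0065; between notches it cannot come back out.
- knob_turn (a joint): Turn of the knob, rad, growing clockwise as seen looking at the face; starts near 0 in the first notch. The second notch is at 1.22, with a hard stop at 1.27. It stays where it is left.
- timer_left (a point): Point on the timer's left side, 65 mm to +y of its middle, 30 mm up.
- timer_right (a point): Point on the timer's right side, 65 mm to -y of its middle, 30 mm up.
- pot: Bystander: steel pot, 150 mm diameter, 100 mm high, with two side handles, loose. Origin at the centre of its underside.
- bowl: Bystander: steel bowl, 136 mm diameter, 60 mm high, loose. Origin at the centre of its underside.
- jar: Bystander: glass jar with steel cap, 64 mm diameter, 100 mm high, loose. Origin at the centre of its underside.
- potato: Bystander: potato about 96 x 70 x 48 mm, loose. Origin at its underside.
Mind the look-alikes: they are no part of the job. What is meant by the timer is not blue, and is the larger of those in its own colour.

How it is judged:
By the outcome, as a careful person would: the job done as asked, in the order asked, and still so for the second after the job is handed in, with the robot touching nothing.
It also fails if it takes over 54 s, if anything falls off the work surface, if the arm or the gripper's body presses on something with over 40 N, if the wrist force passes 120 N, or if a joint passes its speed limit or range.

## Working session

There is one attempt and no reset: what is moved stays moved. The work goes in short steps, Python scripts to look and compute and a shell command to move; the robot and the scene stay as the last step left them, time stands still between calls to the robot, and variables do not carry over. Pictures are saved under pics/ and viewed, at most 10 in all, crops included, and the job is handed in when it is done.

```bash
mkdir -p pics
python3 - <<'E'
from workcell import telemetry, optics, ctrl
import cv2
print(telemetry.get_obs(), ctrl.tip_extent)
for n in("scene","top"):
    im=optics.get_image(n); cv2.imwrite(f"pics/{n}0.png",im[:,:,::-1]); print(n,optics.camera_model(n))
E
```

```text
{'clock': 0.0, 'q': array([ 1.14252376,  0.41796861, -0.01030255,  1.61421267,  0.00472412,
        1.1106993 , -0.05298967]), 'qvel': array([-5.51967934e-04, -6.16749246e-04, -4.92157121e-04, -5.81025429e-04,
        2.85811364e-04,  1.26307611e-05,  3.21242283e-04]), 'effort': array([-4.27124678e-05, -8.64448357e+01,  6.80483580e-01, -4.34889793e+01,
        1.92529557e-02,  7.61743431e-03, -2.75751620e-05]), 'position': array([ 0.23560949, -0.5785266 ,  0.25564743]), 'tool_rot': array([-3.08183036e+00, -6.03572639e-01,  5.57749985e-04]), 'force': array([-0.46744664, -0.52324897, -0.22988643]), 'ft_torque': array([-0.11789433,  0.01015805,  0.04395927]), 'grasp_force': 0.0, 'gripper_width': 0.998519061218474} 0.025
scene {'vertical_fov': 50.18014987464914, 'cx': 324.62137889609136, 'cy': 209.44438258902167, 'rvec': array([ 1.89901701,  1.65861904, -0.65397718]), 'tvec': array([-0.04882221, -0.34105733,  1.59127728])}
top {'vertical_fov': 50.752859876324905, 'cx': 324.8562924061054, 'cy': 196.90066293236777, 'rvec': array([ 2.136688  , -2.13501242,  0.20672883]), 'tvec': array([-0.00369004,  0.55533574,  0.89148849])}
```

View pics/scene0.png

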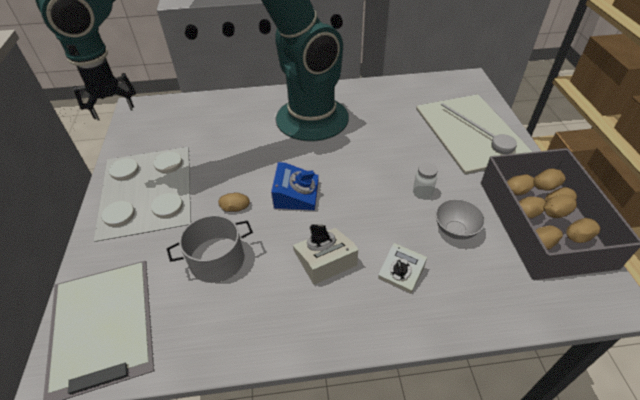

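View pics/top0.png

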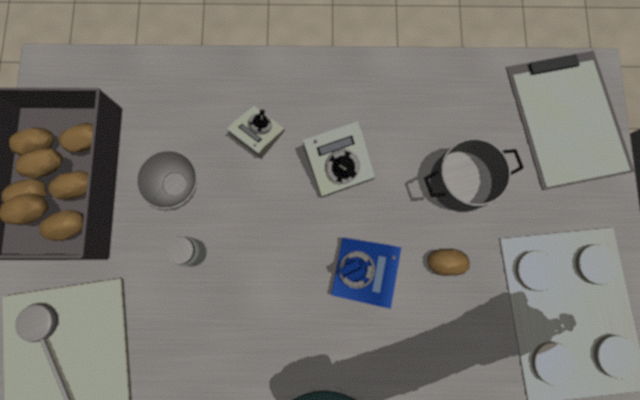

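The scene view shows the larger white timer at about (326,250), with its back to the camera. In the top view it is at (340,158), with the knob at about (343,166) and the display strip above it. The smaller white timer at (256,130) and the blue one at (366,272) are decoys.

```bash
cat > h.py <<'E'
import numpy as np, cv2
from scipy.spatial.transform import Rotation as R
from workcell import telemetry, optics
def cam(n):
    m=optics.camera_model(n); f=200/np.tan(np.radians(m["vertical_fov"]/2))
    K=np.array([[f,0,m["cx"]],[0,f,m["cy"]],[0,0,1]]); return K,R.from_rotvec(m["rvec"]).as_matrix(),m["tvec"]
def ray(c,uv):
    K,r,t=c; d=r.T@np.linalg.solve(K,[*uv,1]); return -r.T@t,d
def onz(c,uv,z):
    o,d=ray(c,uv); return o+d*(z-o[2])/d[2]
def proj(c,p):
    K,r,t=c; q=K@(r@np.asarray(p)+t); return q[:2]/q[2]
def two(rs):
    A=0;b=0
    for o,d in rs:
        d=d/np.linalg.norm(d);P=np.eye(3)-np.outer(d,d);A=A+P;b=b+P@o
    return np.linalg.solve(A,b)
E
python3 - <<'E'
import cv2,numpy as np
from h import *
t=cv2.imread("pics/top0.png");s=cv2.imread("pics/scene0.png")
a=cv2.resize(t[110:210,290:390],None,fx=4,fy=4,interpolation=cv2.INTER_CUBIC)
b=cv2.resize(s[205:305,280:380],None,fx=4,fy=4,interpolation=cv2.INTER_CUBIC)
cv2.imwrite("pics/crop.png",np.hstack([a,b]))
c=cam("top")
# saturation: white timer slightly yellow vs grey counter
hsv=cv2.cvtColor(t,cv2.COLOR_BGR2HSV)
print(hsv[185,330],hsv[100,330],hsv[150,310])
for uv,z in [((343,166),.08),((336,144),.08)]: print(onz(c,uv,z))
E
```

```text
[ 36  31 157] [  0  14 130] [ 39  16 155]
[ 0.61861734 -0.0425068   0.08      ]
[ 0.66857232 -0.02744827  0.08      ]
```

View pics/crop.png

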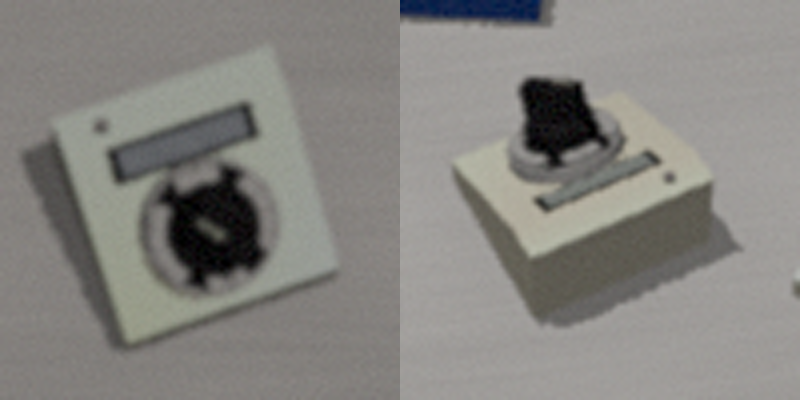

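Left crop (top view): the face corners are at about (304,140), (358,121), (374.5,177.5) and (321,196). The collar centre is about (342.5,167.5). A short white line on the bar runs from upper-left to lower-right.

```bash
cat >> h.py <<'E'
def step(Rt,p_tcp,o):
    "tool-frame shift mm & rotvec from current obs to target"
    R0=R.from_rotvec(o["tool_rot"]); return (R0.inv().apply(p_tcp-o["position"])*1000).round(1),(R0.inv()*Rt).as_rotvec().round(4)
E
python3 - <<'E'
import json
from h import *
c=cam("top"); 
uv=lambda x,y:(290+x/4-.4,110+y/4-.4)
zf=.077-.125*np.tan(np.radians(25))
TL,TR,BR,BL=[onz(c,uv(*p),z) for p,z in [((53,121),.077),((272,45),.077),((339,270),zf),((125,346),zf)]]
for p in(TL,TR,BR,BL):print(p.round(4))
n=np.linalg.norm
print("w",n(TL-TR),n(BL-BR),"depth",n((TL-BL)[:2]),n((TR-BR)[:2]))
x=((TL+TR)-(BL+BR))[:2]; yx=np.arctan2(x[1],x[0]); y=(TL-TR+BL-BR)[:2]; yy=np.arctan2(-y[0],y[1]); print("yaw",np.degrees([yx,yy]))
yaw=(yx+yy)/2; ctr=(TL+TR+BL+BR)/4; print("ctr",ctr)
Rz=R.from_euler('z',yaw); nrm=Rz.apply([-np.sin(np.radians(25)),0,np.cos(np.radians(25))])
# collar centre: on plane of collar top (14mm above face) 
o,d=ray(c,uv(208,230)); P0=np.array([ctr[0],ctr[1],(.077+zf)/2])+nrm*.014
k=o+d*((P0-o)@nrm)/(d@nrm); print("collar",k, Rz.inv().apply(k-P0))
g=k+nrm*.026; print("grip",g,"nrm",nrm)
json.dump(dict(yaw=yaw,ctr=ctr.tolist(),g=g.tolist(),n=nrm.tolist()),open("e.json","w"))
ob=telemetry.get_obs(); cw=cam("wrist"); R0=R.from_rotvec(ob["tool_rot"])
print("cam in tool",R0.inv().apply(-cw[1].T@cw[2]-ob["position"]), R0.inv().apply(cw[1].T[:,2]))
# hover: tool z=-nrm, tool y along bar-normal guess (timer y)
for s in(1,-1):
    z=-nrm; yv=s*Rz.apply([0,1,0]); Rt=R.from_matrix(np.c_[np.cross(yv,z),yv,z])
    print(s,step(Rt,g+nrm*.12,ob))
E
```

```text
[0.6788 0.0459 0.077 ]
[ 0.7236 -0.0763  0.077 ]
[ 0.6079 -0.1191  0.0187]
[0.5627 0.0055 0.0187]
w 0.13014043185997998 0.13252796279134232 depth 0.12289803278524135 0.1233339206843788
yaw [19.74833459 20.06341066]
ctr [ 0.64324381 -0.03598919  0.04785577]
collar [ 0.62282188 -0.04092731  0.05356511] [-0.01496644  0.00231009 -0.00697897]
grip [ 0.6124903  -0.04466849  0.07712912] nrm [-0.39736819 -0.14389134  0.90630779]
cam in tool [ 0.0832047   0.00027378 -0.11749219] [-3.23759000e-01 -5.38650330e-04  9.46139429e-01]
1 (array([ 499.7, -354.2,   70.2]), array([-0.6719, -0.0149, -3.0298]))
-1 (array([ 499.7, -354.2,   70.2]), array([-0.0097,  0.4364,  0.0385]))
```

```bash
python3 -m jog '[50,-35,0,0,0,0, 100,-70,0,0,0,0, 150,-106,0,0,0.1,0, 200,-142,0,0,0.2,0, 250,-177,0,0,0.3,0, 300,-212,10,0,0.4,0, 350,-248,20,-0.01,0.436,0.0385, 400,-283,30,-0.01,0.436,0.0385, 440,-312,40,-0.01,0.436,0.0385, 440,-312,40,-0.01,0.436,0.0385]'
cat > w.py <<'E'
import json,sys
from h import *
e=json.load(open("e.json"));g=np.array(e["g"]);nrm=np.array(e["n"]);Rz=R.from_euler('z',e["yaw"])
ob=telemetry.get_obs();z=-nrm;yv=-Rz.apply([0,1,0]);Rt=R.from_matrix(np.c_[np.cross(yv,z),yv,z])
print(step(Rt,g+nrm*.12,ob))
cw=cam("wrist"); im=optics.get_image("wrist")[:,:,::-1]; cv2.imwrite(f"pics/{sys.argv[1]}.png",im); np.savez(f"pics/{sys.argv[1]}.npz",K=cw[0],r=cw[1],t=cw[2])
print("proj grip",proj(cw,g))
E
python3 w.py w1
```

```text
clock: 1.1
position: [0.5038, -0.1575, 0.2229]
tool_rot: [-2.953, -0.518, -0.655]
force: [0.6, -0.7, -0.4]
gripper_width: 1.003
grasp_force: 0.0
(array([ 65.8, -69.2,  71.4]), array([ 0.0018, -0.0002,  0.0001]))
proj grip [253.79089803 114.56604967]
```

View pics/w1.png

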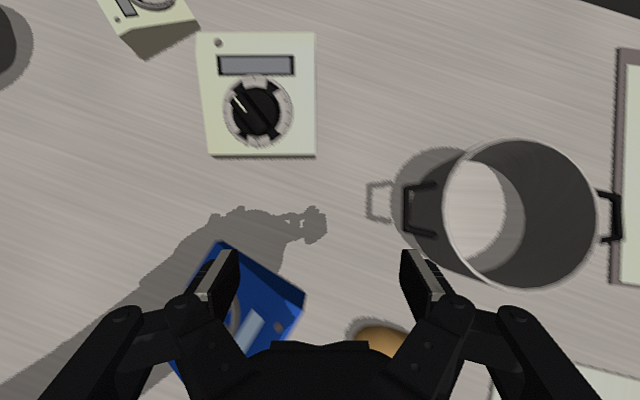

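Wrist view: the knob is at about (256,111), against a prediction of (254,115). The white line runs from (233,94) to (243,110), so the bar leans about 35° to the left of timer +x. I'll move over it and look closer.

```bash
python3 -m jog '[30,-35,35,0,0,0, 66,-69,71,0,0,0, 66,-69,71,0,0,0, 66,-69,71,0,0,0]'
python3 w.py w2
```

```text
clock: 1.55
position: [0.5647, -0.0605, 0.1854]
tool_rot: [-2.949, -0.524, -0.652]
force: [-0.2, -0.5, 0.7]
gripper_width: 0.994
grasp_force: 0.0
(array([-0.2,  1.4, -0.6]), array([-0.0022,  0.0012,  0.0041]))
proj grip [321.05250922 195.81778105]
```

View pics/w2.png

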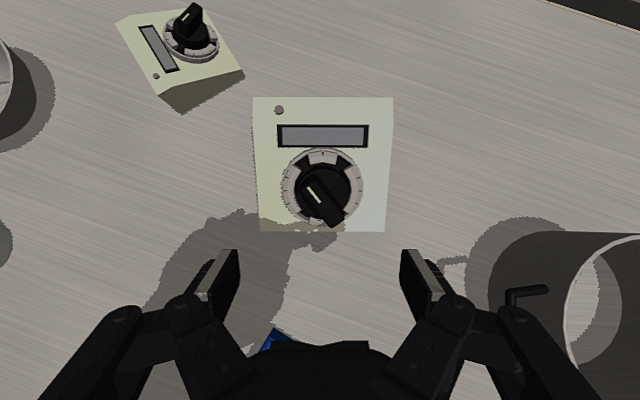

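Run:
```python
import cv2
a=cv2.imread("pics/w2.png")[90:240,240:410]
a=cv2.convertScaleAbs(a,alpha=1.3,beta=25)
cv2.imwrite("pics/w2c.png",cv2.resize(a,None,fx=4,fy=4,interpolation=cv2.INTER_CUBIC))
```

```text
(no output)
```

View pics/w2c.png

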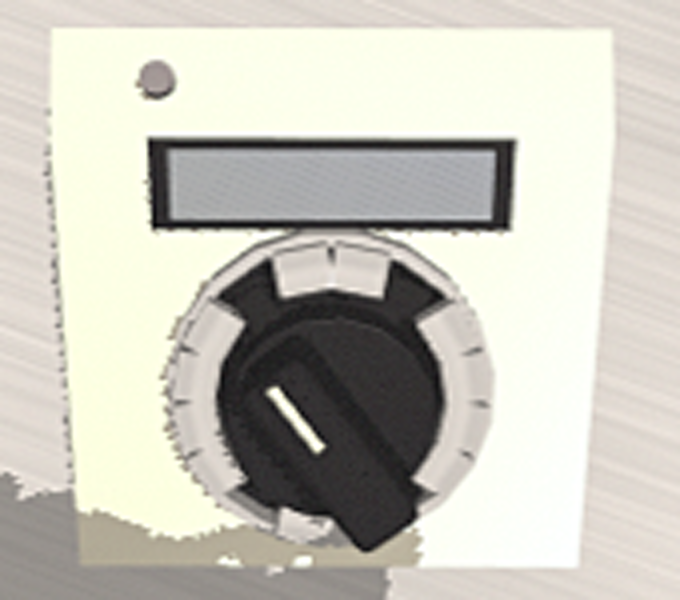

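Zoomed crop (4x, offset (240,90)): the collar centre is at crop (333,391). The white line runs from (270,390) to (321,452), and the bar's lower end corners are at (370,550) and (416,520). I'll measure in the face frame.

```bash
cat > m.py <<'E'
import json
from h import *
e=json.load(open("e.json"));nrm=np.array(e["n"])
f=np.load("pics/w2.npz");c=(f["K"],f["r"],f["t"])
uv=lambda x,y:(240+x/4-.4,90+y/4-.4)
zf=.077-.125*np.tan(np.radians(25)); F0=np.array([*e["ctr"][:2],(.077+zf)/2])
def onp(p,h):
    o,d=ray(c,uv(*p));return o+d*((F0+nrm*h-o)@nrm)/(d@nrm)
TL,TR,BR,BL=[onp(p,0) for p in((50,28),(614,28),(580,567),(80,567))]
print("w",np.linalg.norm(TL-TR),np.linalg.norm(BL-BR),"ctr",(TL+TR+BR+BL)/4,"h",TL[2],BL[2])
D=[onp(p,0) for p in((149,139),(516,139),(513,230),(153,230))]
yv=D[0]-D[1]+D[3]-D[2]; print("yaw strip",np.degrees(np.arctan2(-yv[0],yv[1])))
yv=TL-TR+BL-BR; yaw=np.arctan2(-yv[0],yv[1]);print("yaw face",np.degrees(yaw),"used",np.degrees(e["yaw"]))
Rz=R.from_euler('z',e["yaw"]); ex=np.cross(Rz.apply([0,1,0]),nrm); ey=Rz.apply([0,1,0])
k=onp((333,391),.014)
print("collar r",[np.linalg.norm(onp(p,.014)-k).round(4) for p in((170,400),(494,390),(335,238),(310,545))])
print("collar y offset vs timer",(k-(TL+TR+BR+BL)/4)@ey)
g=k+nrm*.026
pl=lambda P:np.array([(P-g)@ex,(P-g)@ey])*1000
for p in((270,390),(321,452),(370,550),(416,520)): print(p,pl(onp(p,.053)).round(1))
a,b=pl(onp((270,390),.053)),pl(onp((321,452),.053)); th=np.arctan2(*(a-b)[::-1])
print("bar angle from timer +x toward +y (deg)",np.degrees(th),"perp miss mm",np.cross(a,(a-b)/np.linalg.norm(a-b)))
print("grip",g,"old",e["g"])
e["g2"]=g.tolist();e["th"]=th;json.dump(e,open("e.json","w"))
E
python3 m.py
```

```text
w 0.13108653133212742 0.13624541158239262 ctr [ 0.64097712 -0.03567143  0.0469124 ] h 0.07612402953678732 0.01737953088953964
yaw strip 20.177383545814347
yaw face 20.20117156859835 used 19.905872623957485
collar r [np.float64(0.0401), np.float64(0.0394), np.float64(0.0376), np.float64(0.0419)]
collar y offset vs timer -0.0005937502329345627
(270, 390) [12.6 13.6]
(321, 452) [-1.2  2.9]
(370, 550) [-24.1  -8. ]
(416, 520) [-16.8 -17.8]
bar angle from timer +x toward +y (deg) 37.905253043790275 perp miss mm -2.9989081785798533
grip [ 0.61281171 -0.04650191  0.07697895] old [0.6124903029512436, -0.04466848910861099, 0.07712911500490519]m.py:22: DeprecationWarning: Arrays of 2-dimensional vectors are deprecated. Use arrays of 3-dimensional vectors instead. (deprecated in NumPy 2.0)
  print("bar angle from timer +x toward +y (deg)",np.degrees(th),"perp miss mm",np.cross(a,(a-b)/np.linalg.norm(a-b)))
```

```bash
cat > s.py <<'E'
import json,sys
from h import *
e=json.load(open("e.json"));yaw=np.radians(20.1);Rz=R.from_euler('z',yaw)
nrm=Rz.apply([-np.sin(np.radians(25)),0,np.cos(np.radians(25))]);ey=Rz.apply([0,1,0]);ex=np.cross(ey,nrm)
g=np.array(e["g2"])-.0027*ex+.0007*ey
th=np.radians(float(sys.argv[1]));h=float(sys.argv[2])/1000
z=-nrm;x=np.cos(th)*ex+np.sin(th)*ey;Rt=R.from_matrix(np.c_[x,np.cross(z,x),z])
ob=telemetry.get_obs();print(step(Rt,g+nrm*h,ob),"q",ob["q"].round(2))
R0=R.from_rotvec(ob["tool_rot"])
print("force tool",R0.inv().apply(ob["force"]).round(1),"tq",R0.inv().apply(ob["ft_torque"]).round(2),"grip",ob["grasp_force"],ob["gripper_width"])
if len(sys.argv)>3:
    cw=cam("wrist");im=np.ascontiguousarray(optics.get_image("wrist")[:,:,::-1]);cv2.imwrite(f"pics/{sys.argv[3]}.png",im);print("g",proj(cw,g),"bar top ends",proj(cw,g+.013*nrm+.022*x),proj(cw,g+.013*nrm-.022*x))
E
python3 s.py 37.3 60
```

```text
(array([-2.3,  1.1, 60.2]), array([ 3.000e-04,  1.500e-03, -6.515e-01])) q [ 0.47  0.28 -0.36  2.08 -0.26  0.42 -0.86]
force tool [-0.5 -0.2  0.2] tq [-0.04 -0.46 -0.  ] grip 0.0 0.9999977734328696
```

```bash
python3 -m jog '[-2,1,20,0,0,-0.14, -2,1,40,0,0,-0.28, -2,1,50,0,0,-0.42, -2.3,1.1,60,0,0,-0.56, -2.3,1.1,60,0,0,-0.65, -2.3,1.1,60,0,0,-0.65, -2.3,1.1,60,0,0,-0.65]' 0.5 60
python3 s.py 37.3 14 w3
```

```text
clock: 2.3
position: [0.5863, -0.0581, 0.1313]
tool_rot: [2.641, 1.431, 0.658]
force: [0.8, -0.9, -0.6]
gripper_width: 0.498
grasp_force: 0.0
(array([ 2. , -1.8, 47.5]), array([ 0.0028,  0.0025, -0.0078])) q [ 0.54  0.43 -0.47  2.07 -0.03  0.3  -0.41]
force tool [-0.6  0.9  0.7] tq [ 0.28 -0.39 -0.  ] grip 0.0 0.4977675911993865
g [316.68623552 220.70097498] bar top ends [316.19124663 197.20416682] [316.87647318 258.42838439]
```

View pics/w3.png

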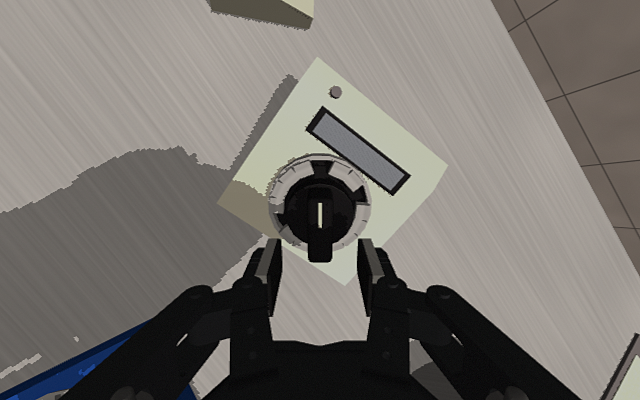

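The wrist view shows the bar vertical at column 320, rows 200–262, with the pads at columns 281 and 358 (mid 319.5). Alignment is good; next is the exact lateral offset in the tool frame.

Run:
```python
from h import *
im=cv2.imread("pics/w3.png").astype(int)
cw=cam("wrist");ob=telemetry.get_obs();R0=R.from_rotvec(ob["tool_rot"]);print("cx",cw[0][0,2])
g=im.sum(2)
rows=range(236,260,3)
for r in rows: # dark run around col 320
    d=np.where(g[r,285:355]<150)[0]+285; print(r,d.min(),d.max(),len(d))
for r in (204,210,216,222,226):
    w=np.where(g[r,308:332]>300)[0]+308; print("line",r,w)
for uv in((320,203),(320,228),(320,262)):
    o,d=ray(cw,uv);o=R0.inv().apply(o-ob["position"]);d=R0.inv().apply(d)
    print(uv,((o+d*(.0475+.014-.013-o[2])/d[2])*1000).round(1))
```

```text
cx 319.164429391707
236 296 343 48
239 300 339 40
242 305 334 30
245 308 331 24
248 308 331 24
251 308 331 24
254 308 331 24
257 308 331 24
line 204 [318 319 320 321]
line 210 [318 319 320 321]
line 216 [318 319 320 321]
line 222 [318 319 320 321]
line 226 [319 320 321]
(320, 203) [20.2  0.4 48.5]
(320, 228) [ 2.8  0.5 48.5]
(320, 262) [-22.7   0.5  48.5]
```

```bash
python3 -m jog '[-0.3,0.4,15,0,0,0, -0.3,0.4,28,0,0,0, -0.3,0.4,36,0,0,0, -0.3,0.4,41,0,0,0, -0.3,0.4,45,0,0,0, -0.3,0.4,45,0,0,0]' 0.5 60
python3 s.py 37.3 14 w4
```

```text
clock: 2.95
position: [0.6044, -0.0508, 0.09]
tool_rot: [2.639, 1.437, 0.657]
force: [-6.8, -0.4, 7.3]
gripper_width: 0.502
grasp_force: 4.7
(array([ 1.4, -1.3,  1.8]), array([ 0.0014,  0.0021, -0.0038])) q [ 0.46  0.52 -0.41  2.04  0.01  0.23 -0.44]
force tool [-1.1 -3.2 -9.4] tq [ 0.88 -0.56 -0.01] grip 4.677741105551831 0.5019321889218655
g [316.72930771 256.75003052] bar top ends [316.22900898 230.90630015] [316.77450932 306.74995744]
```

View pics/w4.png

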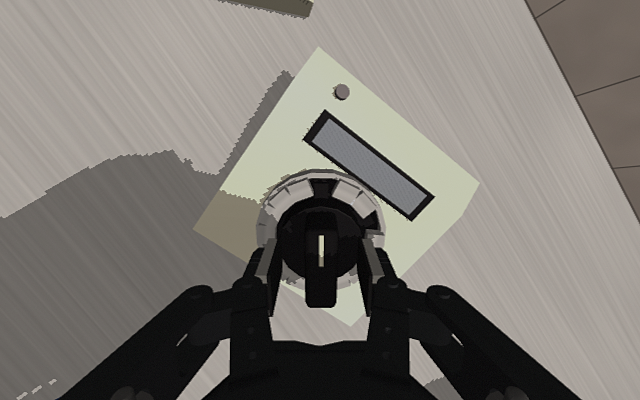

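The view shows the bar centred between the pads at column 321, with the tips already touching (about 9 N). They swing forward while closing, so I'll back off before closing.

```bash
python3 -m jog '[0,0,-4,0,0,0, 0,0,-8,0,0,0, 0,0,-8,0,0,0]' 0.5 60
python3 s.py 37.3 14
python3 -m jog '[0,0,0,0,0,0, 0,0,0,0,0,0, 0,0,0,0,0,0, 0,0,0,0,0,0]' 0.26 60
python3 s.py 37.3 14 w5
```

```text
clock: 3.3
position: [0.6015, -0.0522, 0.0981]
tool_rot: [2.637, 1.436, 0.658]
force: [-0.5, -0.2, -0.2]
gripper_width: 0.502
grasp_force: 0.0
(array([ 1.2, -1.9, 10.5]), array([ 0.0027,  0.0016, -0.0037])) q [ 0.48  0.5  -0.42  2.05  0.    0.24 -0.43]
force tool [-0.5 -0.4  0. ] tq [ 0.24 -0.34  0.03] grip 0.0 0.5023233676277382
clock: 3.7
position: [0.6013, -0.052, 0.0974]
tool_rot: [2.638, 1.437, 0.658]
force: [-0.3, 0.2, 0.4]
gripper_width: 0.261
grasp_force: 0.0
(array([ 1.3, -1.5,  9.9]), array([ 0.0018,  0.0018, -0.0036])) q [ 0.48  0.5  -0.42  2.05  0.    0.24 -0.43]
force tool [ 0.1 -0.3 -0.5] tq [ 0.27 -0.35  0.02] grip 0.0 0.26110993223938994
g [316.53984046 249.22268209] bar top ends [316.06123991 223.73955405] [316.57784341 296.49554019]
```

View pics/w5.png

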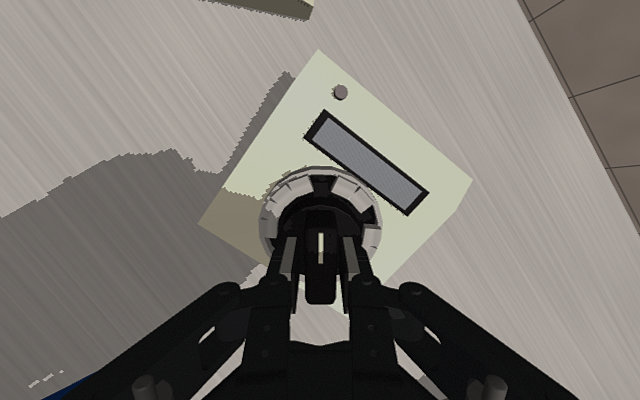

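The bar (columns 305–337) sits evenly between the pads (297 and 343), with no contact. Closing now.

```bash
python3 -m jog '[0,0.4,0,0,0,0, 0,0.4,0,0,0,0, 0,0.4,0,0,0,0, 0,0.4,0,0,0,0, 0,0.4,0,0,0,0]' 0 60
python3 s.py 37.3 14
```

```text
clock: 4.25
position: [0.6017, -0.0524, 0.0977]
tool_rot: [2.638, 1.437, 0.658]
force: [-2.1, -0.9, 3.5]
gripper_width: 0.176
grasp_force: 60.9
(array([ 1.3, -2.1, 10.1]), array([ 0.0021,  0.0018, -0.0036])) q [ 0.48  0.5  -0.42  2.05  0.    0.24 -0.43]
force tool [-0.5 -0.2 -4.1] tq [ 0.35 -0.41  0.1 ] grip 60.908671617507935 0.17561855472527635
```

```bash
python3 -m jog '[0,0,2,0,0,0, 0,0,4,0,0,0, 0,0,6,0,0,0, 0,0,6,0,0,0]' 0 60
python3 s.py 37.3 14
```

```text
clock: 4.65
position: [0.6042, -0.0514, 0.0921]
tool_rot: [2.638, 1.437, 0.658]
force: [-5.6, -1.7, 9.3]
gripper_width: 0.17
grasp_force: 61.6
(array([ 1.3, -2. ,  3.8]), array([ 0.0021,  0.0018, -0.0035])) q [ 0.47  0.51 -0.41  2.04  0.01  0.23 -0.44]
force tool [ -0.9  -1.1 -10.8] tq [ 0.49 -0.43  0.06] grip 61.63606882095337 0.17046019885001132
```

```bash
python3 -m jog '[0,0,1,0,0,0, 0,0,2,0,0,0, 0,0,3,0,0,0, 0,0,3,0,0,0]' 0 60
python3 s.py 37.3 14
```

```text
clock: 5.05
position: [0.6053, -0.0511, 0.0896]
tool_rot: [2.638, 1.437, 0.658]
force: [-6.0, -0.7, 10.7]
gripper_width: 0.174
grasp_force: 62.2
(array([ 1.3, -2.1,  1. ]), array([ 0.0021,  0.002 , -0.0036])) q [ 0.46  0.52 -0.41  2.04  0.01  0.23 -0.44]
force tool [  0.2  -1.6 -12.2] tq [ 0.67 -0.45  0.  ] grip 62.20364212989807 0.17361951385869248
```

```bash
python3 -m jog '[0,0,0.5,0,0,0, 0,0,0.8,0,0,0, 0,0,0.8,0,0,0]' 0 60
python3 s.py 37.3 14
```

```text
clock: 5.35
position: [0.6055, -0.0511, 0.0894]
tool_rot: [2.637, 1.437, 0.657]
force: [-16.9, -2.5, 25.0]
gripper_width: 0.177
grasp_force: 64.8
(array([ 1.3, -2.2,  0.8]), array([ 0.0024,  0.0021, -0.0035])) q [ 0.46  0.52 -0.41  2.04  0.01  0.23 -0.44]
force tool [ -1.7  -5.4 -29.7] tq [ 1.49 -0.55  0.07] grip 64.76445078849792 0.17713190951882232
```

```bash
python3 -m jog '[0,0,-0.3,0,0,0, 0,0,-0.3,0,0,0.05, 0,0,-0.3,0,0,0.1, 0,0,-0.3,0,0,0.15, 0,0,-0.3,0,0,0.15]' 0 60
python3 s.py 37.3 14
```

```text
clock: 5.85
position: [0.605, -0.0507, 0.0893]
tool_rot: [2.767, 1.247, 0.669]
force: [-15.3, -1.1, 21.3]
gripper_width: 0.175
grasp_force: 63.9
(array([ 1. , -1.7,  0.8]), array([ 0.0015,  0.0021, -0.1546])) q [ 0.44  0.51 -0.38  2.04 -0.06  0.23 -0.53]
force tool [ -1.8  -5.7 -25.5] tq [ 1.63 -0.73 -0.17] grip 63.90282869338989 0.17497525539771938
```

```bash
python3 -m jog '[0,-0.1,-0.1,0,0,0.05, 0,-0.1,-0.1,0,0,0.1, 0,-0.1,-0.1,0,0,0.15, 0,-0.1,-0.1,0,0,0.2, 0,-0.1,-0.1,0,0,0.25, 0,-0.1,-0.1,0,0,0.25]' 0 60
python3 s.py 37.3 14 w6
python3 - <<'E'
import cv2,numpy as np
from workcell import optics
im=optics.get_image("top")[:,:,::-1];cv2.imwrite("pics/t6.png",im)
b=cv2.imread("pics/top0.png")
cv2.imwrite("pics/cmp.png",np.hstack([cv2.resize(i[110:210,290:390],None,fx=4,fy=4,interpolation=cv2.INTER_CUBIC) for i in(b,im)]))
E
```

```text
clock: 6.45
position: [0.6051, -0.0501, 0.0892]
tool_rot: [-2.912, -0.896, -0.674]
force: [-7.3, 1.5, 11.6]
gripper_width: 0.176
grasp_force: 62.2
(array([ 0.1, -1.5,  0.7]), array([ 0.0014,  0.0013, -0.4043])) q [ 0.4   0.51 -0.34  2.04 -0.16  0.23 -0.69]
force tool [  0.1  -4.  -13.3] tq [ 1.24 -0.36 -0.15] grip 62.225661277770996 0.17578752431057454
g [316.30494276 259.79225946] bar top ends [297.62340061 237.60672024] [332.83278445 307.35910734]
```

View pics/cmp.png

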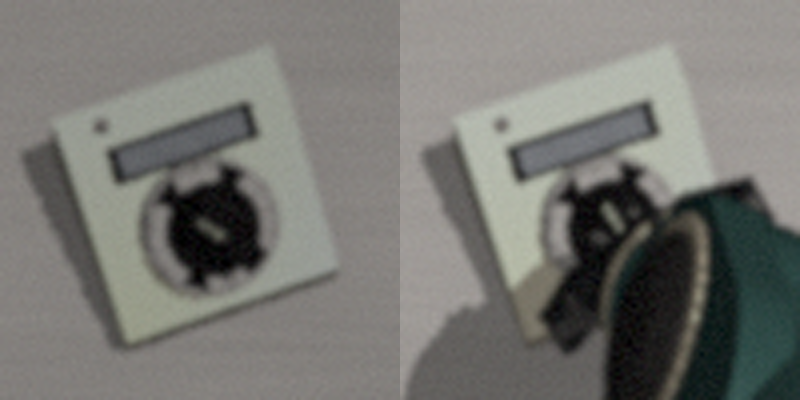

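The timer has not moved, and the line has turned with the knob. I'll press slightly more and continue.

```bash
python3 -m jog '[0,-0.1,0.3,0,0,0, 0,-0.1,0.3,0,0,0.06, 0,-0.1,0.3,0,0,0.12, 0,-0.1,0.3,0,0,0.18, 0,-0.1,0.3,0,0,0.24, 0,-0.1,0.3,0,0,0.3, 0,-0.1,0.3,0,0,0.3]' 0 60
python3 s.py 37.3 14
```

```text
clock: 7.25
position: [0.6047, -0.0491, 0.089]
tool_rot: [-2.953, -0.443, -0.647]
force: [-16.0, 5.5, 22.8]
gripper_width: 0.175
grasp_force: 64.0
(array([-0.1, -0.4,  0.5]), array([-0.    ,  0.0012, -0.7039])) q [ 0.35  0.5  -0.28  2.05 -0.29  0.23 -0.88]
force tool [ -2.8 -10.5 -26.2] tq [ 2.55 -1.14 -0.16] grip 63.96521866321564 0.17464753174190667
```

```bash
python3 -m jog '[0,-0.3,-0.15,0,0,0, 0,-0.3,-0.15,0,0,0.05, 0,-0.3,-0.15,0,0,0.1, 0,-0.3,-0.15,0,0,0.15, 0,-0.3,-0.15,0,0,0.2, 0,-0.3,-0.15,0,0,0.2]' 0 60
python3 s.py 37.3 14
```

```text
clock: 7.85
position: [0.6054, -0.049, 0.0893]
tool_rot: [-2.945, -0.144, -0.625]
force: [-5.1, 5.2, 10.5]
gripper_width: 0.17
grasp_force: 62.0
(array([-0.9, -0.3,  0.5]), array([ 1.200e-03,  1.000e-04, -9.036e-01])) q [ 0.32  0.5  -0.24  2.05 -0.37  0.23 -1.  ]
force tool [  0.   -6.9 -10.8] tq [ 1.74 -0.33 -0.11] grip 62.036869525909424 0.17023444983070454
```

```bash
python3 -m jog '[0,-0.2,0.25,0,0,0, 0,-0.2,0.25,0,0,0.06, 0,-0.2,0.25,0,0,0.12, 0,-0.2,0.25,0,0,0.18, 0,-0.2,0.25,0,0,0.24, 0,-0.2,0.25,0,0,0.24]' 0 60
python3 s.py 37.3 14
```

```text
clock: 8.45
position: [0.6055, -0.048, 0.0893]
tool_rot: [-2.898, 0.205, -0.588]
force: [-8.1, 9.1, 17.1]
gripper_width: 0.176
grasp_force: 62.7
(array([-0.9,  0.9,  0.3]), array([ 2.0000e-04, -3.0000e-04, -1.1433e+00])) q [ 0.27  0.49 -0.19  2.05 -0.46  0.24 -1.16]
force tool [ -2.5 -11.5 -17.4] tq [ 2.54 -0.92 -0.08] grip 62.6748651266098 0.1760805067052097
```

```bash
python3 -m jog '[0,-0.4,0.1,0,0,0, 0,-0.4,0.1,0,0,0.03, 0,-0.4,0.1,0,0,0.06, 0,-0.4,0.1,0,0,0.06]' 0 60
python3 s.py 37.3 14
python3 -m jog '[0,0,0,0,0,0.02, 0,0,0,0,0,0.03, 0,0,0,0,0,0.03]' 0 60
python3 s.py 37.3 14
```

```text
clock: 8.85
position: [0.6056, -0.0478, 0.0893]
tool_rot: [-2.881, 0.29, -0.578]
force: [-9.0, 8.6, 18.6]
gripper_width: 0.176
grasp_force: 63.0
(array([-0.8,  1.2,  0.3]), array([ 3.0000e-04, -4.0000e-04, -1.2022e+00])) q [ 0.26  0.49 -0.17  2.05 -0.48  0.24 -1.2 ]
force tool [ -3.4 -11.  -19.2] tq [ 2.33 -1.17 -0.21] grip 62.97492742538452 0.17570480868259186
clock: 9.15
position: [0.6056, -0.0476, 0.0894]
tool_rot: [-2.872, 0.331, -0.573]
force: [-9.4, 8.7, 17.7]
gripper_width: 0.177
grasp_force: 63.0
(array([-0.8,  1.4,  0.3]), array([ 1.0000e-04, -4.0000e-04, -1.2313e+00])) q [ 0.26  0.49 -0.17  2.05 -0.5   0.24 -1.22]
force tool [ -4.4 -10.7 -18.5] tq [ 2.48 -1.17 -0.29] grip 62.95773088932037 0.17707784943430685
```

```bash
python3 -m jog '[0,-0.2,0.05,0,0,0.01, 0,-0.2,0.05,0,0,0.02, 0,-0.2,0.05,0,0,0.02]' 0 60
python3 s.py 37.3 14
python3 -m jog '[0,0,0,0,0,0.01, 0,0,0,0,0,0.02, 0,0,0,0,0,0.02]' 0 60
python3 s.py 37.3 14
```

```text
clock: 9.45
position: [0.6056, -0.0475, 0.0894]
tool_rot: [-2.865, 0.359, -0.57]
force: [-9.8, 8.1, 19.2]
gripper_width: 0.175
grasp_force: 63.1
(array([-0.8,  1.5,  0.3]), array([ 2.0000e-04, -4.0000e-04, -1.2514e+00])) q [ 0.25  0.49 -0.16  2.05 -0.5   0.24 -1.23]
force tool [ -4.3 -10.4 -20.1] tq [ 2.38 -1.31 -0.29] grip 63.13429892063141 0.17470761449190197
clock: 9.75
position: [0.6056, -0.0475, 0.0894]
tool_rot: [-2.858, 0.387, -0.566]
force: [-9.1, 8.9, 19.0]
gripper_width: 0.174
grasp_force: 63.1
(array([-0.7,  1.6,  0.2]), array([ 1.0000e-04, -4.0000e-04, -1.2713e+00])) q [ 0.25  0.49 -0.16  2.05 -0.51  0.25 -1.24]
force tool [ -4.2 -11.1 -19.6] tq [ 2.37 -1.34 -0.25] grip 63.126665353775024 0.17407590863157957
```

```bash
cat > chk.py <<'E'
import cv2,numpy as np
from workcell import optics
b=cv2.cvtColor(cv2.imread("pics/top0.png"),cv2.COLOR_BGR2GRAY);m=cv2.cvtColor(optics.get_image("top"),cv2.COLOR_RGB2GRAY)
r=lambda i:i.astype(np.float32)[112:156,296:366]
mask=np.zeros((44,70),np.uint8);mask[:]=255
W=np.eye(2,3,dtype=np.float32)
cc,W=cv2.findTransformECC(r(b),r(m),W,cv2.MOTION_EUCLIDEAN,(3,100,1e-6),mask,3)
print("cc",cc,"shift px at patch centre",W@[35,22,1]-[35,22],"rot deg",np.degrees(np.arctan2(W[1,0],W[0,0])))
E
python3 chk.py
python3 -m jog '[0,-0.1,0,0,0,0.02, 0,-0.1,0,0,0,0.03, 0,-0.1,0,0,0,0.03]' 0 60
python3 s.py 37.3 14; python3 chk.py
```

```text
cc 0.9805360142807805 shift px at patch centre [ 0.73811524 -1.0757839 ] rot deg 0.5848235
clock: 10.1
position: [0.6056, -0.0474, 0.0894]
tool_rot: [-2.847, 0.43, -0.561]
force: [-9.3, 9.0, 18.9]
gripper_width: 0.175
grasp_force: 63.1
(array([-0.7,  1.7,  0.3]), array([ 1.0000e-04, -5.0000e-04, -1.3014e+00])) q [ 0.24  0.49 -0.15  2.05 -0.52  0.25 -1.26]
force tool [ -4.8 -11.  -19.5] tq [ 2.35 -1.43 -0.26] grip 63.09748113155365 0.17458483528402835
cc 0.9813336845235492 shift px at patch centre [ 0.74346561 -1.07158135] rot deg 0.60086024
```

```bash
python3 -m jog '[0,0,0,0,0,0.02, 0,0,0,0,0,0.03, 0,0,0,0,0,0.03]' 0 60
python3 s.py 37.3 14; python3 chk.py
python3 - <<'E'
from h import *
im=optics.get_image("top")[:,:,::-1];cv2.imwrite("pics/t7.png",im)
# white line direction on knob, wrist view: line is fixed to pads if no slip
w=optics.get_image("wrist").astype(int);cv2.imwrite("pics/w7.png",w[:,:,::-1])
for n in("w3","w4","w5","w6","w7"):
    g=cv2.imread(f"pics/{n}.png").min(2); s=g[195:275,308:334]>110
    l,lab,st,ce=cv2.connectedComponentsWithStats(s.astype(np.uint8))
    for i in range(1,l):
        if 30<st[i,4]<300:
            ys,xs=np.where(lab==i); print(n,st[i],"slope px/px",np.polyfit(ys,xs,1)[0].round(3),ce[i]+[308,195])
E
```

```text
clock: 10.45
position: [0.6057, -0.0473, 0.0894]
tool_rot: [-2.836, 0.471, -0.555]
force: [-9.1, 8.7, 20.1]
gripper_width: 0.18
grasp_force: 63.2
(array([-0.6,  1.8,  0.3]), array([-0.0000e+00, -5.0000e-04, -1.3312e+00])) q [ 0.24  0.49 -0.15  2.05 -0.53  0.25 -1.28]
force tool [ -4.4 -11.  -20.5] tq [ 2.45 -1.44 -0.32] grip 63.17973732948303 0.17959231375742277
cc 0.9810960537610325 shift px at patch centre [ 0.72898386 -1.07072877] rot deg 0.57675797
w3 [10  8  4 25 95] slope px/px 0.016 [319.56842105 214.43157895]
w4 [ 11  41   5  30 118] slope px/px -0.012 [320.94915254 247.87288136]
w5 [11 38  4 20 77] slope px/px -0.006 [320.48051948 242.14285714]
w6 [ 3  0 23  3 39] slope px/px 4.405 [323.82051282 195.43589744]
w6 [  9  38   5  30 121] slope px/px -0.003 [318.52892562 247.37190083]
w7 [  9  38   4  31 124] slope px/px 0.0 [318.5 248. ][ WARN:0@0.866] global loadsave.cpp:1063 imwrite_ Unsupported depth image for selected encoder is fallbacked to CV_8U.
```

```bash
python3 -m jog '[0,0,0,0,0,0.01, 0,0,0,0,0,0.02, 0,0,0,0,0,0.02]' 0 60
python3 s.py 37.3 14; python3 chk.py
```

```text
clock: 10.9
position: [0.6063, -0.0481, 0.0896]
tool_rot: [-2.828, 0.5, -0.554]
force: [-2.9, 5.8, 13.1]
gripper_width: 0.176
grasp_force: 62.1
(array([-1.5,  1.3,  0.3]), array([ 0.0019, -0.0016, -1.3516])) q [ 0.23  0.49 -0.14  2.05 -0.54  0.25 -1.3 ]
force tool [ -0.4  -8.  -12.2] tq [ 1.66 -0.31 -0.43] grip 62.11108446121216 0.17631094801983677
cc 0.9650209929083895 shift px at patch centre [ 1.71402292 -1.56500894] rot deg 1.3504943
```

The hard stop is reached: the torque rose and the timer budged slightly. I'll turn back to the notch centre and let the knob spring out while still holding it.

```bash
python3 -m jog '[0,-0.2,0.2,0,0,0, 0,-0.2,0.2,0,0,-0.02, 0,-0.2,0.2,0,0,-0.05, 0,-0.2,0.2,0,0,-0.05]' 0 60
python3 s.py 37.3 14; python3 chk.py
python3 -m jog '[0,0,-1,0,0,0, 0,0,-2.5,0,0,0, 0,0,-4,0,0,0, 0,0,-4,0,0,0]' 0 60
python3 s.py 37.3 14; python3 chk.py
```

```text
clock: 11.35
position: [0.6063, -0.0482, 0.0894]
tool_rot: [-2.848, 0.43, -0.563]
force: [-4.2, 5.3, 16.1]
gripper_width: 0.18
grasp_force: 62.4
(array([-1.5,  1.1,  0.1]), array([ 2.1000e-03, -1.3000e-03, -1.3011e+00])) q [ 0.24  0.49 -0.15  2.05 -0.52  0.25 -1.26]
force tool [  0.   -8.  -15.5] tq [ 1.43 -0.36  0.16] grip 62.372912764549255 0.17964761957199973
cc 0.9664736997198721 shift px at patch centre [ 1.70381525 -1.55868274] rot deg 1.3833753
clock: 11.8
position: [0.6047, -0.0488, 0.093]
tool_rot: [-2.847, 0.432, -0.563]
force: [-0.6, 5.5, 10.5]
gripper_width: 0.178
grasp_force: 61.8
(array([-1.5,  1.1,  4.1]), array([ 2.1000e-03, -1.2000e-03, -1.3022e+00])) q [ 0.24  0.48 -0.15  2.05 -0.52  0.25 -1.26]
force tool [ 1.2 -7.7 -8.9] tq [ 1.41 -0.17  0.09] grip 61.76809787750244 0.17845734543090402
cc 0.9666191453968006 shift px at patch centre [ 1.71219328 -1.56015636] rot deg 1.3938419
```

```bash
python3 -m jog '[0,0,-1.5,0,0,0, 0,0,-3,0,0,0, 0,0,-4,0,0,0, 0,0,-4,0,0,0]' 0 60
python3 s.py 37.3 14; python3 chk.py
python3 - <<'E'
from h import *
t=cv2.imread("pics/top0.png");import json
c=cam("top");e=json.load(open("e.json"));u=proj(c,[*e["ctr"][:2],.07]);print("px/m along x,y",proj(c,[e["ctr"][0]+.01,e["ctr"][1],.07])-u,proj(c,[e["ctr"][0],e["ctr"][1]+.01,.07])-u)
E
```

```text
clock: 12.25
position: [0.6031, -0.0494, 0.0965]
tool_rot: [-2.848, 0.432, -0.563]
force: [1.1, 4.7, 7.2]
gripper_width: 0.173
grasp_force: 61.1
(array([-1.5,  1. ,  7.9]), array([ 2.2000e-03, -1.1000e-03, -1.3022e+00])) q [ 0.24  0.47 -0.15  2.05 -0.52  0.26 -1.27]
force tool [ 1.9 -6.5 -5.5] tq [1.31 0.01 0.11] grip 61.06816291809082 0.1726221364016061
cc 0.9665401240838616 shift px at patch centre [ 1.72193649 -1.536056  ] rot deg 1.243343
px/m along x,y [-0.03071958 -4.3471552 ] [-4.49986505 -0.01663364]
```

```bash
python3 -m jog '[0,0,-0.5,0,0,0, 0,0,-0.5,0,0,0, 0,0,-0.5,0,0,0, 0,0,-0.5,0,0,0]' 0.5 60
python3 s.py 37.3 14
python3 -m jog '[0,0,-10,0,0,0, 0,0,-30,0,0,0, 0,0,-60,0,0,0, 0,0,-100,0,0,0, 0,0,-130,0,0,0, 0,0,-130,0,0,0]' 0.5 60
python3 s.py -33 120
```

```text
clock: 12.7
position: [0.6021, -0.0506, 0.0961]
tool_rot: [-2.849, 0.434, -0.561]
force: [0.8, -0.6, 1.0]
gripper_width: 0.504
grasp_force: 0.0
(array([-0.9, -0.5,  8.2]), array([ 2.8000e-03,  7.0000e-04, -1.3037e+00])) q [ 0.24  0.47 -0.14  2.05 -0.52  0.26 -1.27]
force tool [ 1.3  0.1 -0.6] tq [-0.27 -0.41  0.03] grip 0.0 0.5040311697174898
clock: 13.3
position: [0.5507, -0.0702, 0.2185]
tool_rot: [-2.847, 0.435, -0.57]
force: [0.1, 0.4, -0.2]
gripper_width: 0.502
grasp_force: 0.0
(array([-3. , -0. , 36.3]), array([ 0.0025, -0.007 , -0.0765])) q [ 0.22  0.19 -0.04  2.09 -0.43  0.51 -1.36]
force tool [-0.1 -0.4  0.3] tq [-0.29 -0.33  0.  ] grip 0.0 0.5015705782302345
```

```bash
python3 w.py w8
```

```text
(array([-1.4, -2.9, 36.4]), array([ 0.0031, -0.0057, -0.6494]))
proj grip [316.02764528 185.70208562]
```

```bash
python3 -m jog '[0,0,10,0,0,-0.14, 0,0,20,0,0,-0.28, -1,-2,30,0,0,-0.42, -1.4,-2,37,0.003,-0.006,-0.56, -1.4,-2,37,0.003,-0.006,-0.65, -1.4,-2,37,0.003,-0.006,-0.65, -1.4,-2,37,0.003,-0.006,-0.65]' 1 60
python3 w.py w9
python3 - <<'E'
from h import *
import json
e=json.load(open("e.json"));nrm=np.array(e["n"])
zf=.077-.125*np.tan(np.radians(25)); F0=np.array([*e["ctr"][:2],(.077+zf)/2])
def strip(n):
    f=np.load(f"pics/{n}.npz");c=(f["K"],f["r"],f["t"]);g=cv2.cvtColor(cv2.imread(f"pics/{n}.png"),cv2.COLOR_BGR2HSV)
    im=cv2.imread(f"pics/{n}.png")
    # greenish-white face: bright
    res=[]
    d=im.max(2)<190
    m=(im.max(2)<150).astype(np.uint8)[115:152,268:380]
    l,lab,st,ce=cv2.connectedComponentsWithStats(m)
    cs,_=cv2.findContours(m,cv2.RETR_EXTERNAL,cv2.CHAIN_APPROX_NONE)
    for k in cs:
        r=cv2.minAreaRect(k)
        if cv2.contourArea(k)>800:
            b=cv2.boxPoints(r)+[268,115]
            P=[]
            for p in b:
                o,dd=ray(c,p);P.append(o+dd*((F0-o)@nrm)/(dd@nrm))
            P=np.array(P); print(n,r[1],b.round(1).tolist(),"ctr",P.mean(0).round(4))
            i=np.argsort(P[:,1]); v=P[i[2:]].mean(0)-P[i[:2]].mean(0); print(" yaw",np.degrees(np.arctan2(-v[0],v[1])).round(2),"len",np.linalg.norm(v))
strip("w2");strip("w9")
E
```

```text
clock: 14.05
position: [0.5643, -0.0616, 0.1803]
tool_rot: [-2.95, -0.515, -0.644]
force: [-0.1, 0.2, 0.3]
gripper_width: 1.004
grasp_force: 0.0
(array([ 2.6,  0.5, -5. ]), array([-0.0038,  0.0055, -0.0029]))
proj grip [320.2455311  193.91454373]
w2 (27.0, 93.0) [[276.0, 124.0], [369.0, 124.0], [369.0, 151.0], [276.0, 151.0]] ctr [ 0.6679 -0.0259  0.0603]
 yaw 20.18 len 0.09052181194259429
w9 (33.0, 94.0) [[279.0, 118.0], [373.0, 118.0], [373.0, 151.0], [279.0, 151.0]] ctr [ 0.6692 -0.0299  0.0602]
 yaw 19.83 len 0.08967940968650932
```

```bash
cat > cmp.py <<'E'
import json,sys
from h import *
e=json.load(open("e.json"));nrm=np.array(e["n"]);ey=R.from_euler('z',e["yaw"]).apply([0,1,0]);ex=np.cross(ey,nrm)
zf=.077-.125*np.tan(np.radians(25)); F0=np.array([*e["ctr"][:2],(.077+zf)/2])
Q=np.array([[.085,.08],[.085,-.08],[-.03,-.08],[-.03,.08]]); px=np.float32([[0,0],[320,0],[320,230],[0,230]]) # 2 px/mm, col=-y,row=-x
def rect(n):
    f=np.load(f"pics/{n}.npz");c=(f["K"],f["r"],f["t"])
    s=np.float32([proj(c,F0+a*ex+b*ey) for a,b in Q])
    return cv2.warpPerspective(cv2.cvtColor(cv2.imread(f"pics/{n}.png"),cv2.COLOR_BGR2GRAY),cv2.getPerspectiveTransform(s,px),(320,230)).astype(np.float32)
a,b=rect("w2"),rect(sys.argv[1]); cv2.imwrite("pics/rc.png",np.hstack([a,b]))
m=np.zeros((230,320),np.uint8);m[35:115,50:270]=255
for _ in(0,):
    W=np.eye(2,3,dtype=np.float32);cc,W=cv2.findTransformECC(a,b,W,cv2.MOTION_EUCLIDEAN,(3,300,1e-7),m,5)
    d=W@[160,75,1]-[160,75];print("cc",cc,"shift along face x,y mm",-d[1]/2,-d[0]/2,"rot ccw deg",-np.degrees(np.arctan2(W[1,0],W[0,0])))
    dw=(-d[1]/2*ex-d[0]/2*ey);print("world",dw)
E
python3 cmp.py w9
python3 - <<'E'
from h import *
K,r,t=cam("wrist");print(R.from_matrix(r).as_rotvec())
E
```

```text
cc 0.9979195882157386 shift along face x,y mm 2.0997405350208282 -4.48458285536617 rot ccw deg -1.2169019
world [ 3.31620493 -3.56871404  0.8873887 ]
[ 2.50077237 -1.7537834   0.08219107][ WARN:0@0.268] global loadsave.cpp:1063 imwrite_ Unsupported depth image for selected encoder is fallbacked to CV_8U.
```

```bash
python3 -m jog '[-50,30,-40,0,0,0, -100,60,-80,0,0,0, -140,90,-120,0,0,0, -180,120,-120,0,0,0, -200,160,-120,0,0,0, -200,190,-120,0,0,0, -200,190,-120,0,0,0]'; python3 chk.py
python3 - <<'E'
import cv2
from workcell import optics
cv2.imwrite("pics/t9.png",optics.get_image("top")[:,:,::-1])
E
```

```text
clock: 14.8
position: [0.4103, -0.3242, 0.2055]
tool_rot: [-2.954, -0.51, -0.646]
force: [0.4, 1.1, -0.0]
gripper_width: 0.998
grasp_force: 0.0
cc 0.9665498715882418 shift px at patch centre [ 1.70947286 -1.54552167] rot deg 1.2388103
```

Run:
```python
import json
from h import *
e=json.load(open("e.json"));nrm=np.array(e["n"]);ey=R.from_euler('z',e["yaw"]).apply([0,1,0]);ex=np.cross(ey,nrm)
zf=.077-.125*np.tan(np.radians(25)); F0=np.array([*e["ctr"][:2],(.077+zf)/2])
for n in("w2","w9"):
    f=np.load(f"pics/{n}.npz");c=(f["K"],f["r"],f["t"]);im=cv2.imread(f"pics/{n}.png")
    u0=proj(c,np.array(e["g2"])+.013*nrm).astype(int);y0,x0=u0[1]-28,u0[0]-28
    s=(im[y0:y0+48,x0:x0+56].min(2)>110).astype(np.uint8)
    l,lab,st,ce=cv2.connectedComponentsWithStats(s)
    for i in range(1,l):
        if 15<st[i,4]<150:
            (cx,cy),wh,_=r=cv2.minAreaRect(np.argwhere(lab==i)[:,::-1].astype(np.float32));b=cv2.boxPoints(r)
            k=sorted([(np.linalg.norm(b[0]-b[1]),0),(np.linalg.norm(b[1]-b[2]),1)])[0][1]
            A,B=((b[0]+b[1])/2,(b[2]+b[3])/2) if k==0 else ((b[1]+b[2])/2,(b[3]+b[0])/2)
            for h in(.053,.044):
                P=[]
                for p in(A,B):
                    o,d=ray(c,p+[x0,y0]);P.append(o+d*((F0+nrm*h-o)@nrm)/(d@nrm))
                v=P[0]-P[1];v=v if v@ex>0 else -v
                print(n,h,st[i].tolist(),"len mm",np.linalg.norm(v)*1000,"ang",np.degrees(np.arctan2(v@ey,v@ex)),"mid",[((P[0]+P[1])/2-np.array(e["g2"]))@q*1000 for q in(ex,ey)])
```

```text
w2 0.053 [0, 0, 4, 7, 18] len mm 5.115610233874784 ang -1.226444188602342 mid [np.float64(22.104205793907784), np.float64(22.234556363314443)]
w2 0.044 [0, 0, 4, 7, 18] len mm 5.321273359422604 ang -1.226444188602097 mid [np.float64(19.623084111698393), np.float64(23.00592060041401)]
w2 0.053 [51, 0, 5, 8, 22] len mm 5.972138577290122 ang 2.177943545601111 mid [np.float64(21.919079640433093), np.float64(-20.16773704104847)]
w2 0.044 [51, 0, 5, 8, 22] len mm 6.2122367532375025 ang 2.17794354560076 mid [np.float64(19.430515322525643), np.float64(-21.10107425563382)]
w2 0.053 [12, 14, 14, 16, 46] len mm 16.147397165158196 ang 37.15074149185059 mid [np.float64(6.104774443486212), np.float64(8.119674485854906)]
w2 0.044 [12, 14, 14, 16, 46] len mm 16.79657175403899 ang 37.15074149185031 mid [np.float64(2.9804268491994765), np.float64(8.323577444447503)]
w2 0.053 [49, 25, 7, 23, 96] len mm 20.320038378249485 ang 2.111930226189831 mid [np.float64(-7.039456667389746), np.float64(-20.412496580344094)]
w2 0.044 [49, 25, 7, 23, 96] len mm 21.136965863547427 ang 2.1119302261898913 mid [np.float6
[... 1693 characters left out ...]
n mm 9.698499944758323 ang -89.99418732119598 mid [np.float64(-17.459038931294856), np.float64(20.126896664966342)]
w9 0.053 [45, 41, 11, 7, 44] len mm 8.45910777725492 ang -89.99355470448769 mid [np.float64(-14.010893946460829), np.float64(-18.278166957958067)]
w9 0.044 [45, 41, 11, 7, 44] len mm 8.806490644099458 ang -89.99355470448789 mid [np.float64(-17.9339493864756), np.float64(-19.08545788921435)]
w9 0.053 [29, 44, 8, 4, 21] len mm 5.9369021333411025 ang -89.99165202071372 mid [np.float64(-15.396559617754614), np.float64(-3.4785302957293935)]
w9 0.044 [29, 44, 8, 4, 21] len mm 6.180707761258666 ang -89.99165202071286 mid [np.float64(-19.37651899209168), np.float64(-3.678057341318372)]
```

```bash
python3 -c "
from workcell import finish_job
print(finish_job())"
```

```text
the job is handed in; nothing more can be done
None
```

The timer's knob was pushed in, turned clockwise to its stop (about 74°) and let spring back out into the second notch, and the job is handed in. The push peaked at about 30 N for a moment before turning. The timer ended about 5 mm from its start and 1.2° clockwise, mostly when the knob hit the stop, and I did not push it back.

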